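# Turn the blue draw drum at the venue help desk

### The job

Mix the lots in the blue draw drum: take hold of its crank knob and turn the crank two full turns clockwise as seen from above, the way its arrow points, carrying it evenly over the heavy point in each turn so that it neither runs away nor swings back, and taking at least three seconds for each turn. Finish with the crank where it began, let go and at rest, and leave the orange drum's crank alone.

Things in the scene. Friction and masses are not known exactly. Their poses are not given: they have to be found in the camera images.
- blue_crank (a joint): Crank angle, growing clockwise seen from above and counting on over turns (6.283 each). At 0 the drum's 0.6 kg steel hatch hangs down; starts within 0.2 of 0. The first half of each turn lifts the hatch (up to 0.55 N m with friction, 8 N at the knob); in the second half it drives the crank, which runs away unless held. Released within 0.25 of a whole turn it stays; further off it sinks back.
- blue_knob (a point): Centre of the top of the blue machine's crank knob, 250 mm above the desk: upright blue cylinder, diameter 24, height 46, spinning freely on its pin, so a gripper holding it need not turn. It stands on the end of a flat steel crank arm 18 wide (arm's top 200 above the desk) and goes round a level circle of radius 70 about blue_axis; at joint 0 it lies on that frame's -x side.
- blue_axis (a point): Top of the crank hub, 206 mm above the desk, on the vertical crank axis: centre of the knob's circle. z up, y along the drum. Machine bolted down: black base 150 x 230, white drum of 130 diameter with blue bands and a steel hatch, under a blue bridge (top 183 above the desk) with a white disc and dark arrow showing the turning direction. Only crank and knob are higher than 189.
- orange_knob (a point): Centre of the top of the crank knob on the other machine, alike but orange, at the blue one's left or right, at least 300 mm away axis to axis; leave its crank alone. Elsewhere on the desk: a water bottle and a pump bottle, under 170 tall, a phone and a mouse.

How it is judged:
By the outcome, as a careful person would: the job done as asked, in the order asked, and still so for the second after the job is handed in, with the robot touching nothing.
It also fails if it takes over 64 s, if anything falls off the work surface, if the arm or the gripper's body presses on something with over 40 N, if the wrist force passes 120 N, or if a joint passes its speed limit or range.

### The arm

A 6-joint arm with a two-finger parallel gripper is mounted at the origin on the work surface. World frame = base frame: x ahead of the robot, y to its left, z up, the work surface at z = 0. Lengths are in m, angles in rad, forces in N, time in s.
With the tool pointing down it reaches from about 0.3 to 0.825 m from the base axis. Payload 5.4 kg.
Tool frame: the origin (TCP) lies between the finger pads; the fingertips stand 11 mm ahead of it and the grasp point (between the pads) lies 8 mm behind it (r.tip_reach is the distance from the TCP to the fingertips, in m); z points along the fingers, y is the direction in which the jaws open and shut (so a half turn about z gives the same grasp; the last joint's range is limited). The gripper opens to 92 mm and grips with 3 to 60 N. Pads are 20 mm wide; open, the fingers measure 128 mm over their backs; the gripper's body (75 mm by 189 mm) begins 69 mm behind the grasp point.
Start: joints at [0.979, 0.158, 1.597, -0, 1.386, -0.21], TCP at [0.214, 0.534, 0.226] pointing down, gripper open.
Joint ranges: [-2.91, 2.91], [-0.94, 2.29], [0.18, 2.7], [-1.29, 4.43], [0.17, 2.64], [-3, 3]. Speed limits (rad/s): [2.57, 2.57, 3.14, 3.14, 3.14, 3.14].

### API

Orientations are given as a rotation vector (axis times angle).
In Python, from station import r gives the robot as it stands.
- The arm moves only by the tool servo_tool, never from a script. Its argument "rows" is a list of rows, each a list of 3 entries, a list of its own where there are three numbers: the turn, a rotation vector about the tool's x, y, z in rad, then the shift along the tool's x, y, z in mm, then the finger opening in mm, from 0 to 91.9. A call has 1 to 8 rows; each row shifts and turns the commanded pose from where the row before left it, along the tool's axes as they then stand; what a row does not reach is not made up. A row lasts 1/8 s, in which the tool goes at most 62.5 mm and 10.7 degrees, less where a joint would pass 70% of its speed; a pose out of reach is approached as far as the arm can. A call is refused whole if a number of a shift passes 62.5 or a number of a turn 0.188, either way. A call with a gripper value outside its range is refused whole. The fingers move at their own pace and stop on an object; "newtons" is the grip in N (left out, the last holds). Time passes only in rows, so rows that do not move let the fingers close. It gives the time, the measured TCP pose, the force and the opening at its end, in the units of the state.
- r.state(): the state, without advancing time (a new reading comes with each control period).
- r.read_camera(name): name is "scene" or "top" or "wrist"; returns the picture (384x512x3 uint8, red, green, blue); there is no depth.
- r.camera_model(name): a dict with "camera_matrix" (3x3 intrinsics, pixels), "camera_from_world" (4x4, takes a point from world to camera coordinates); the wrist camera has in their place "mount" (4x4, takes a point from camera to tool coordinates, whose origin is the TCP and whose axes are the flange's). Camera axes: x right, y up, looking along -z (the intrinsics and any distortion apply to the point x, -y, -z); pixel columns grow to the right and rows downward; lengths in m; the calibration is good to about 2 mm. A picture is of the moment at which its call begins: read the wrist's pose just before it. camera_model takes no time and is no camera call.
- r.finish_job(): hands the job in, once; it reports no verdict.
The state is a dict: "time_s": time; "q": joint angles; "dq": joint speeds; "joint_torque": joint torques, N m; "ee_pos": TCP position; "eef_rot": TCP orientation; "wrist_force": force on the tool from outside, world axes, zero at the start; "moment": the same for the moment, N m; "finger_gap": finger opening in m.
Only numpy, scipy, OpenCV 4.12 (cv2) and the standard library are available. Lean on these libraries where they do the work, as an engineer would, in place of code of your own. Each camera call takes 0.05 s, during which the arm holds its last target. There are 200 camera calls.

## Working session

There is one attempt and no reset: what is moved stays moved. The work goes in short steps, Python scripts to look and compute and a tool call to move; the robot and the scene stay as the last step left them, time stands still between calls to the robot, and variables do not carry over. Pictures are saved under pics/ and viewed, about 8 in all and at most 12, crops included, and the job is handed in when it is done.

Besides the shell and the picture viewer there is one more tool, called after "Emit:" as name(argument=value, ...), one argument or row to a line, values as JSON. servo_tool: Moves the arm, as the interface text tells. Its arguments: {"type":"object","properties":{"rows":{"type":"array"},"newtons":{"type":"number"}},"required":["rows"]}

```bash
ls; mkdir -p pics; cat > h.py <<'E'
import numpy as np, cv2
from station import r
def ray(n,u,v):
    m=r.camera_model(n);K=np.array(m["camera_matrix"]);T=np.array(m["camera_from_world"])
    d=m.get("distortion"); 
    p=cv2.undistortPoints(np.array([[[u,v]]],float),K,np.array(d,float) if d is not None else None)[0,0]
    R=T[:3,:3]; o=-R.T@T[:3,3]; w=R.T@np.array([p[0],-p[1],-1.]); return o,w/np.linalg.norm(w)
def plane(n,u,v,z):
    o,w=ray(n,u,v); return o+w*(z-o[2])/w[2]
def meet(a,b):
    (o,w),(p,q)=a,b; s=np.linalg.lstsq(np.c_[w,-q],p-o,rcond=None)[0]
    A=o+s[0]*w;B=p+s[1]*q; return (A+B)/2,np.linalg.norm(A-B)
E
python3 - <<'E'
from h import *
for n in("scene","top"):
    i=r.read_camera(n); cv2.imwrite(f"pics/{n}0.png",i[:,:,::-1]); m=r.camera_model(n); print(n,{k:np.round(v,3).tolist() if not isinstance(v,str) else v for k,v in m.items()})
print(r.camera_model("wrist")); print(r.state())
E
```

```text
pics
scene {'camera_matrix': [[486.373, 0.0, 249.825], [0.0, 486.373, 198.937], [0.0, 0.0, 1.0]], 'camera_from_world': [[-0.291, 0.957, -0.0, 0.149], [-0.537, -0.163, 0.828, 0.064], [0.792, 0.241, 0.561, -1.63], [0.0, 0.0, 0.0, 1.0]]}
top {'camera_matrix': [[350.584, 0.0, 253.651], [0.0, 350.584, 190.798], [0.0, 0.0, 1.0]], 'camera_from_world': [[0.003, -1.0, 0.003, -0.027], [0.987, 0.003, 0.164, -0.53], [-0.164, 0.002, 0.987, -0.929], [0.0, 0.0, 0.0, 1.0]]}
{'camera_matrix': array([[327.41298974,   0.        , 256.6968145 ],
       [  0.        , 327.41298974, 194.63463504],
       [  0.        ,   0.        ,   1.        ]]), 'mount': array([[ 1.91035980e-04,  9.67055789e-01,  2.54564459e-01,
         7.22203606e-02],
       [ 9.99999956e-01, -2.42270238e-04,  1.69909280e-04,
        -5.14211201e-04],
       [ 2.25985145e-04,  2.54564415e-01, -9.67055793e-01,
        -1.58459817e-01],
       [ 0.00000000e+00,  0.00000000e+00,  0.00000000e+00,
         1.00000000e+00]])}
{'time_s': 0.1, 'q': array([ 9.78917726e-01,  1.58938638e-01,  1.59805953e+00, -2.22051086e-06,
        1.38622675e+00, -2.10117973e-01]), 'dq': array([ 0.00107638, -0.00035577, -0.00340764,  0.00073937,  0.00134685,
        0.00043095]), 'joint_torque': array([ 9.33579104e-04, -3.86499846e+01, -3.22962499e+01,  7.03754928e-02,
        3.39068205e-02, -7.58470355e-05]), 'ee_pos': array([0.2139447 , 0.5331413 , 0.22476742]), 'eef_rot': array([-5.95912010e-01, -3.08390945e+00,  2.36141682e-03]), 'wrist_force': array([-0.17931505,  0.53245203, -0.82574655]), 'moment': array([ 0.03183769,  0.01215681, -0.0206099 ]), 'finger_gap': 0.0923694534233113}
```

View pics/scene0.png

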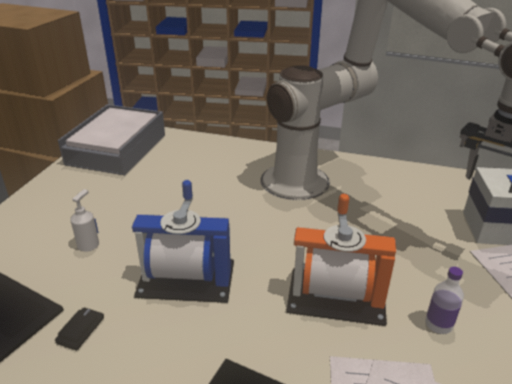

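View pics/top0.png

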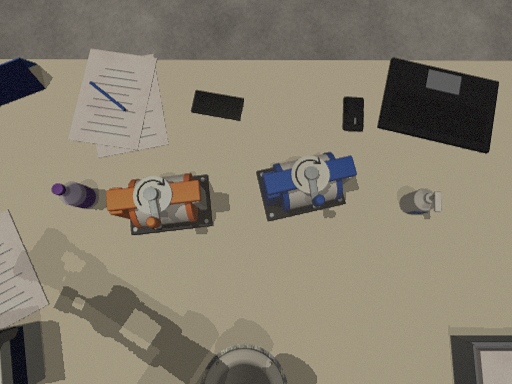

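Scene: the blue knob is at about (187,185) and its hub at (181,215). Top: knob (320,200), hub (312,173). The orange machine is on the left in the top view (+y). Next I measure these more finely.

```bash
python3 - <<'E'
from h import *
s=cv2.imread("pics/scene0.png");t=cv2.imread("pics/top0.png")
a=cv2.resize(s[170:240,130:240],None,fx=7,fy=7,interpolation=cv2.INTER_CUBIC)[:,:770]
b=cv2.resize(t[145:220,250:360],None,fx=7,fy=7,interpolation=cv2.INTER_CUBIC)
cv2.imwrite("pics/a.png",cv2.resize(np.vstack([a,b]),None,fx=.58,fy=.58))
def mask(i,box):
    h=cv2.cvtColor(i,cv2.COLOR_BGR2HSV);m=cv2.inRange(h,(105,120,30),(130,255,255));z=np.zeros_like(m);x0,y0,x1,y1=box;z[y0:y1,x0:x1]=m[y0:y1,x0:x1]
    n,l,st,c=cv2.connectedComponentsWithStats(z); return [(st[k].tolist(),c[k].round(1).tolist()) for k in range(1,n) if st[k][4]>8]
print(mask(s,(175,172,200,205)),mask(t,(308,188,332,212)))
E
```

```text
[([184, 181, 6, 5, 23], [186.5, 182.7])] [([315, 195, 10, 9, 63], [319.7, 199.3])]
```

View pics/a.png

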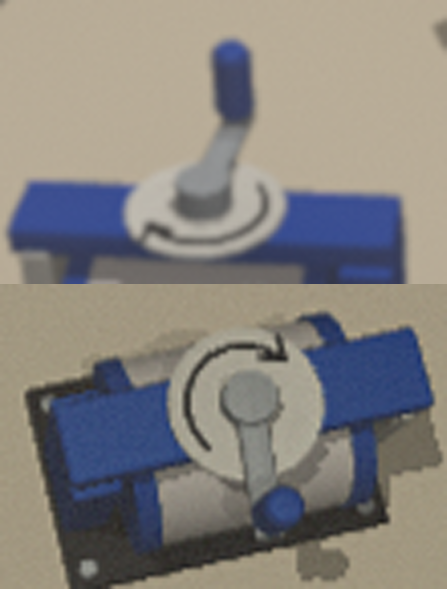

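```bash
python3 - <<'E'
from h import *
k=meet(ray("scene",186.9,182.3),ray("top",319.7,199.3));h=meet(ray("scene",179.8,215.3),ray("top",311.3,172.3))
print(k,h)
for n,a,b in(("scene",(186.9,182.3),(179.8,215.3)),("top",(319.7,199.3),(311.3,172.3))):
    A=plane(n,*a,.25);B=plane(n,*b,.206);d=A-B;print(n,A,B,np.linalg.norm(d[:2]),np.degrees(np.arctan2(d[1],d[0])))
# bridge direction from top picture mask
t=cv2.imread("pics/top0.png")
p=[plane("top",250+x/4.06,145+(y-284)/4.06,.183) for x,y in((55,400),(410,330),(70,487),(433,403))]
for i,j in((0,1),(2,3)): d=p[i]-p[j];print("bridge",np.degrees(np.arctan2(d[1],d[0])),np.linalg.norm(d))
m=np.mean(p,0);print("bridge centre",m)
from scipy.spatial.transform import Rotation as R
print(R.from_rotvec(r.state()["eef_rot"]).as_matrix().round(3))
E
```

```text
(array([ 0.47801215, -0.16747412,  0.24725703]), np.float64(0.002729292841849138)) (array([ 0.54828088, -0.15868608,  0.20127245]), np.float64(0.002318337360016258))
scene [ 0.48202813 -0.16408941  0.25      ] [ 0.55413944 -0.1544499   0.206     ] 0.07275274068275388 -172.38609844347354
top [ 0.47806681 -0.16827249  0.25      ] [ 0.54763391 -0.15900098  0.206     ] 0.07018220853182823 -172.40867765850518
bridge 101.5680663443643 0.2153758841971028
bridge 103.33053040099283 0.2199494442516214
bridge centre [ 0.54681433 -0.15922337  0.183     ]
[[-0.928  0.373 -0.001]
 [ 0.373  0.928 -0.001]
 [ 0.    -0.002 -1.   ]]
```

The measurements hold together: knob–axis distance is 70 mm, heights are 0.247 and 0.201, and the crank starts at about +0.09 rad. I'll plan the carry, going up and over the orange machine with the jaws ending radial.

```bash
cat >> h.py <<'E'
from scipy.spatial.transform import Rotation as Ro
def plan(pts,dyaw=0,gap=50):
    "pts: world targets (N,3) from the measured pose; dyaw: world turn about z per row (tool taken as pointing down)"
    s=r.state();p=np.array(s["ee_pos"]);M=Ro.from_rotvec(s["eef_rot"]).as_matrix();a=np.arctan2(M[1,1],M[0,1]); rows=[]
    for q in pts:
        y=np.array([np.cos(a),np.sin(a),0]);z=np.array([0,0,-1.]);x=np.cross(y,z)
        d=[round(float((q-p)@e)*1000,1) for e in(x,y,z)]; rows.append([[0,0,round(-dyaw,4)],d,gap])
        p=p+(d[0]*x+d[1]*y+d[2]*z)/1000; a+=round(dyaw,4)
    for i in range(0,len(rows),8): print(str(rows[i:i+8]).replace(" ",""))
    print("end",p.round(4),np.degrees(a).round(1))
E
python3 - <<'E'
from h import *
p=r.state()["ee_pos"];A=np.r_[p[:2],.33];B=np.array([.478,-.167,.33])
plan([p+(A-p)*f for f in(.5,1)])
M=Ro.from_rotvec(r.state()["eef_rot"]).as_matrix()
s=r.state; st=dict(s()); st["ee_pos"]=A; r.state=lambda:st
plan([A+(B-A)*f for f in np.arange(1,17)/16],-np.radians(80)/16)
E
```

```text
[[[0,0,0],[0.0,0.0,-52.6],50],[[0,0,0],[0.0,0.0,-52.6],50]]
end [0.2139 0.5331 0.33  ] 68.1
[[[0,0,np.float64(0.0873)],[-31.6,-34.5,0.0],50],[[0,0,np.float64(0.0873)],[-34.5,-31.5,0.0],50],[[0,0,np.float64(0.0873)],[-37.1,-28.5,0.0],50],[[0,0,np.float64(0.0873)],[-39.5,-25.1,0.0],50],[[0,0,np.float64(0.0873)],[-41.5,-21.5,0.0],50],[[0,0,np.float64(0.0873)],[-43.2,-17.9,0.0],50],[[0,0,np.float64(0.0873)],[-44.6,-14.0,0.0],50],[[0,0,np.float64(0.0873)],[-45.7,-10.1,0.0],50]]
[[[0,0,np.float64(0.0873)],[-46.4,-6.1,0.0],50],[[0,0,np.float64(0.0873)],[-46.7,-2.0,0.0],50],[[0,0,np.float64(0.0873)],[-46.7,2.1,0.0],50],[[0,0,np.float64(0.0873)],[-46.4,6.2,0.0],50],[[0,0,np.float64(0.0873)],[-45.6,10.2,0.0],50],[[0,0,np.float64(0.0873)],[-44.6,14.1,0.0],50],[[0,0,np.float64(0.0873)],[-43.2,17.9,0.0],50],[[0,0,np.float64(0.0873)],[-41.5,21.7,0.0],50]]
end [ 0.478 -0.167  0.33 ] -11.9
```

Emit:
servo_tool(
  rows=[
    [[0,0,0],[0,0,-35],50],
    [[0,0,0],[0,0,-50],50],
    [[0,0,0],[0,0,-20],50],
    [[0,0,0],[0,0,0],50],
  ],
)

```text
time_s: 0.6
ee_pos: [0.2146, 0.5342, 0.3321]
eef_rot: [0.596, 3.083, 0.005]
wrist_force: [-0.5, 0.4, -0.9]
finger_gap: 0.0539
```

Emit:
servo_tool(
  rows=[
    [[0,0,0.0873],[-31.6,-34.5,0],50],
    [[0,0,0.0873],[-34.5,-31.5,0],50],
    [[0,0,0.0873],[-37,-28.5,0],50],
    [[0,0,0.0873],[-39.5,-25,0],50],
    [[0,0,0.0873],[-41.5,-21.5,0],50],
    [[0,0,0.0873],[-43,-18,0],50],
    [[0,0,0.0873],[-44.5,-14,0],50],
    [[0,0,0.0873],[-45.5,-10,0],50],
  ],
)

```text
time_s: 1.6
ee_pos: [0.3455, 0.1825, 0.3285]
eef_rot: [-1.618, -2.69, 0.003]
wrist_force: [0.9, 0.7, -0.3]
finger_gap: 0.0503
```

Emit:
servo_tool(
  rows=[
    [[0,0,0.0873],[-46.5,-6,0],50],
    [[0,0,0.0873],[-46.5,-2,0],50],
    [[0,0,0.0873],[-46.5,2,0],50],
    [[0,0,0.0873],[-46.5,6,0],50],
    [[0,0,0.0873],[-45.5,10,0],50],
    [[0,0,0.0873],[-44.5,14,0],50],
    [[0,0,0.0873],[-43,18,0],50],
    [[0,0,0.0873],[-41.5,21.5,0],50],
  ],
)

```text
time_s: 2.6
ee_pos: [0.477, -0.1667, 0.3282]
eef_rot: [-2.44, -1.973, 0.001]
wrist_force: [-0.2, 0.7, 0.7]
finger_gap: 0.0502
```

Emit:
servo_tool(
  rows=[
    [[0,0,0],[0,0,0],50],
    [[0,0,0],[0,0,0],50],
  ],
)

```text
time_s: 2.85
ee_pos: [0.4767, -0.1647, 0.3291]
eef_rot: [-2.437, -1.978, 0.001]
wrist_force: [-0.1, 0.4, 0.5]
finger_gap: 0.0502
```

Good tracking. Now a wrist look to refine the knob and hub.

```bash
cat >> h.py <<'E'
def wray(st,u,v):
    m=r.camera_model("wrist");K=np.array(m["camera_matrix"]);X=np.array(m["mount"]);M=Ro.from_rotvec(st["eef_rot"]).as_matrix()
    d=np.linalg.inv(K)@[u,v,1]; w=M@X[:3,:3]@np.array([d[0],-d[1],-1.]); o=np.array(st["ee_pos"])+M@X[:3,3]
    return o,w/np.linalg.norm(w)
def on(rw,z): o,w=rw; return o+w*(z-o[2])/w[2]
E
python3 - <<'E'
from h import *
import json
s=r.state(); i=r.read_camera("wrist"); cv2.imwrite("pics/w1.png",i[:,:,::-1])
json.dump({k:np.array(s[k]).tolist() for k in("ee_pos","eef_rot")},open("w1.json","w"))
E
```

```text
(no output)
```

View pics/w1.png

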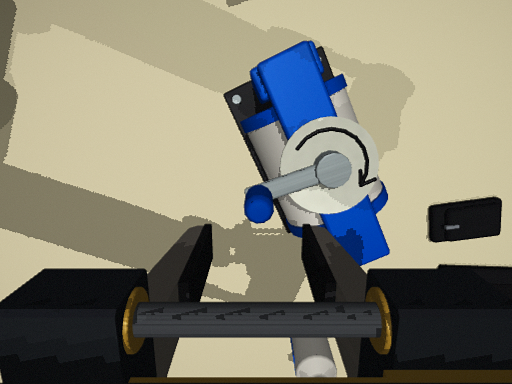

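```bash
python3 - <<'E'
from h import *
import json
s=json.load(open("w1.json"));i=cv2.imread("pics/w1.png");h=cv2.cvtColor(i,cv2.COLOR_BGR2HSV)
m=cv2.inRange(h,(105,120,30),(130,255,255));z=np.zeros_like(m);z[180:228,238:280]=m[180:228,238:280]
c=max(cv2.findContours(z,0,2)[0],key=cv2.contourArea);print(cv2.boundingRect(c),cv2.fitEllipse(c))
V=i[...,2]; 
for row in range(182,224,4): print(row,i[row,244:274:3,0])
g=cv2.inRange(h,(0,0,90),(180,70,175));z=np.zeros_like(g);z[148:195,312:356]=g[148:195,312:356]
for c in cv2.findContours(z,0,2)[0]:
    if cv2.contourArea(c)>200: print(cv2.boundingRect(c),cv2.fitEllipse(c))
for u,v in((258,199),(258,206)):
    k=wray(s,u,v); print("knob",on(k,.25),meet(k,ray("top",319.7,199.3)),meet(k,ray("scene",186.9,182.3)))
k=wray(s,333,169.5);print("hub",on(k,.206),meet(k,ray("top",311.3,172.3)))
cv2.imwrite("pics/w1c.png",cv2.resize(i[140:240,230:370],None,fx=5,fy=5,interpolation=cv2.INTER_CUBIC))
E
```

```text
(245, 185, 29, 38) ((258.6086120605469, 203.96202087402344), (29.15574073791504, 38.27690887451172), 179.32984924316406)
182 [168 165 169 169 168 172 116  75 136 149]
186 [170 174 122  85  80  81  85 140 155 155]
190 [129 139  74  82  84  83  82  76  70 158]
194 [167  72  81  81  84  83  81  78  75  81]
198 [153  70 105 125 129 128 126 117 104  62]
202 [108 112 131 154 161 160 156 149 116  93]
206 [102 121 156 160 163 161 160 160 145 107]
210 [111 139 158 159 156 157 157 157 149 104]
214 [126 120 155 153 154 155 156 155 145  89]
218 [170 126 129 154 155 153 154 144  97 166]
222 [101 102 160 147 107  94  83 158 168 169]
(312, 150, 40, 40) ((331.3302307128906, 170.04295349121094), (36.443973541259766, 40.39285659790039), 52.1707878112793)
knob [ 0.47760055 -0.15962815  0.25      ] (array([ 0.47829142, -0.16690052,  0.237411  ]), np.float64(0.008001821614094013)) (array([ 0.47817795, -0.16305762,  0.2472355 ]), np.float64(0.005399973295785173))
knob [ 0.47647672 -0.16500947  0.25      ] (array([ 0.4772259 , -0.16663086,  0.25012508]), np.float64(0.0035328724374523008)) (array([ 0.47632182, -0.16648703,  0.24604355]), np.float64(0.0006351398065125128))
hub [ 0.54460013 -0.15880755  0.206     ] (array([ 0.54170812, -0.15469096,  0.2273421 ]), np.float64(0.002664214777594056))
```

View pics/w1c.png

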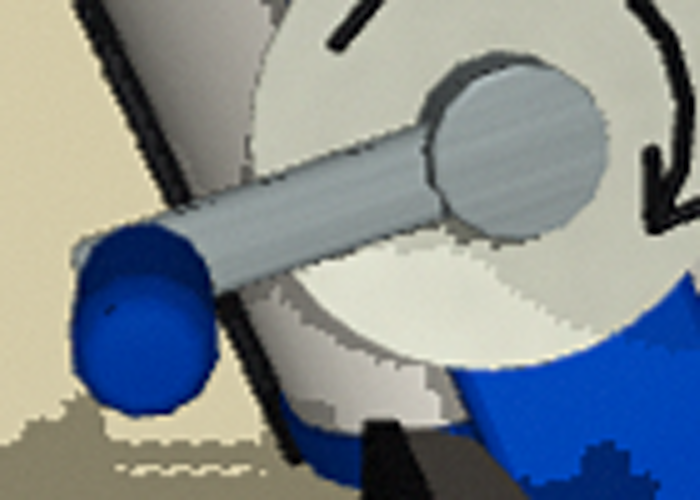

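The knob's top face centre is at wrist pixel (259,208.6) and the hub at (334,171). The two views agree on z≈0.25 and radius 69 mm. Now descend.

Emit:
servo_tool(
  rows=[
    [[0,0,0],[-1.2,0.7,15],50],
    [[0,0,0],[-1.2,0.6,25],50],
    [[0,0,0],[0,0,25],50],
    [[0,0,0],[0,0,20],50],
    [[0,0,0],[0,0,15],50],
    [[0,0,0],[0,0,8],50],
    [[0,0,0],[0,0,0],50],
    [[0,0,0],[0,0,0],50],
  ],
)

```text
time_s: 3.9
ee_pos: [0.4786, -0.1684, 0.2234]
eef_rot: [2.439, 1.978, 0.001]
wrist_force: [-1.1, -0.5, 0.6]
finger_gap: 0.0502
```

Emit:
servo_tool(
  newtons=20,
  rows=[
    [[0,0,0],[0,0,0],36],
    [[0,0,0],[0,0,0],30],
    [[0,0,0],[0,0,0],26],
    [[0,0,0],[0,0,0],22],
    [[0,0,0],[0,0,0],15],
    [[0,0,0],[0,0,0],10],
    [[0,0,0],[0,0,0],10],
  ],
)

```text
time_s: 4.78
ee_pos: [0.4775, -0.1682, 0.2227]
eef_rot: [-2.439, -1.978, 0.002]
wrist_force: [-5.0, -0.3, 4.7]
finger_gap: 0.0235
```

```bash
python3 - <<'E'
from h import *
a=[2,4,6,8]+[8.5]*80+[8,6,4,2]; th=np.radians(187-np.cumsum(a)); t0=np.radians(187)
p=np.array(r.state()["ee_pos"])
plan([p+.07*np.array([np.cos(t)-np.cos(t0),np.sin(t)-np.sin(t0),0]) for t in th],0,10)
E
```

```text
[[[0,0,0],[2.3,-0.8,0.0],10],[[0,0,0],[4.7,-1.2,0.0],10],[[0,0,0],[7.3,-1.3,0.0],10],[[0,0,0],[9.7,-0.5,0.0],10],[[0,0,0],[10.3,1.0,0.0],10],[[0,0,0],[10.1,2.5,0.0],10],[[0,0,0],[9.6,3.9,0.0],10],[[0,0,0],[8.9,5.3,0.0],10]]
[[[0,0,0],[8.0,6.6,0.0],10],[[0,0,0],[7.0,7.7,0.0],10],[[0,0,0],[5.8,8.7,0.0],10],[[0,0,0],[4.4,9.3,0.0],10],[[0,0,0],[2.9,10.0,0.0],10],[[0,0,0],[1.5,10.3,0.0],10],[[0,0,0],[-0.0,10.3,0.0],10],[[0,0,0],[-1.6,10.3,0.0],10]]
[[[0,0,0],[-3.1,9.9,0.0],10],[[0,0,0],[-4.6,9.3,0.0],10],[[0,0,0],[-5.8,8.6,0.0],10],[[0,0,0],[-7.1,7.6,0.0],10],[[0,0,0],[-8.1,6.5,0.0],10],[[0,0,0],[-8.9,5.2,0.0],10],[[0,0,0],[-9.7,3.8,0.0],10],[[0,0,0],[-10.1,2.4,0.0],10]]
[[[0,0,0],[-10.3,0.8,0.0],10],[[0,0,0],[-10.4,-0.7,0.0],10],[[0,0,0],[-10.1,-2.2,0.0],10],[[0,0,0],[-9.7,-3.7,0.0],10],[[0,0,0],[-9.0,-5.1,0.0],10],[[0,0,0],[-8.2,-6.3,0.0],10],[[0,0,0],[-7.2,-7.5,0.0],10],[[0,0,0],[-6.0,-8.5,0.0],10]]
[[[0,0,0],[-4.6,-9.3,0.0],10],[[0,0,0],[-3.3,-9.9,0.0],10],[[0,0,0],[-1.7,-10.2,0.0],10],[[0,0,0],[-0.2,-10.4,0.0],10],[[0,0,0],[1.3,-10.2,0.0],10],[[0,0,0],[2.8,-10.0,0.0],10],[[0,0,0],[4.
[... 752 characters left out ...]
,0,0],[-10.0,2.9,0.0],10],[[0,0,0],[-10.3,1.4,0.0],10],[[0,0,0],[-10.3,-0.2,0.0],10],[[0,0,0],[-10.3,-1.6,0.0],10],[[0,0,0],[-9.8,-3.2,0.0],10],[[0,0,0],[-9.3,-4.6,0.0],10],[[0,0,0],[-8.6,-5.9,0.0],10]]
[[[0,0,0],[-7.5,-7.2,0.0],10],[[0,0,0],[-6.4,-8.1,0.0],10],[[0,0,0],[-5.1,-9.0,0.0],10],[[0,0,0],[-3.8,-9.7,0.0],10],[[0,0,0],[-2.3,-10.1,0.0],10],[[0,0,0],[-0.7,-10.4,0.0],10],[[0,0,0],[0.8,-10.3,0.0],10],[[0,0,0],[2.3,-10.2,0.0],10]]
[[[0,0,0],[3.8,-9.6,0.0],10],[[0,0,0],[5.1,-9.0,0.0],10],[[0,0,0],[6.4,-8.2,0.0],10],[[0,0,0],[7.6,-7.0,0.0],10],[[0,0,0],[8.0,-5.6,0.0],10],[[0,0,0],[6.5,-3.5,0.0],10],[[0,0,0],[4.5,-1.9,0.0],10],[[0,0,0],[2.3,-0.8,0.0],10]]
end [ 0.4775 -0.1682  0.2227] -11.9
```

Emit:
servo_tool(
  newtons=45,
  rows=[
    [[0,0,0],[0,-0.8,0],10],
    [[0,0,0],[0,0,0],10],
    [[0,0,0],[0,0,0],10],
  ],
)

```text
time_s: 5.15
ee_pos: [0.4775, -0.1682, 0.2227]
eef_rot: [2.439, 1.979, 0.0]
wrist_force: [-3.9, -1.1, 1.9]
finger_gap: 0.0233
```

Emit:
servo_tool(
  rows=[
    [[0,0,0],[2.3,-0.8,0],10],
    [[0,0,0],[4.7,-1.2,0],10],
    [[0,0,0],[7.3,-1.3,0],10],
    [[0,0,0],[9.7,-0.5,0],10],
    [[0,0,0],[10.3,1.0,0],10],
    [[0,0,0],[10.1,2.5,0],10],
    [[0,0,0],[9.6,3.9,0],10],
    [[0,0,0],[8.9,5.3,0],10],
  ],
)

```text
time_s: 6.15
ee_pos: [0.4982, -0.1074, 0.2227]
eef_rot: [-2.438, -1.979, 0.003]
wrist_force: [-5.5, -3.6, 4.4]
finger_gap: 0.0232
```

Emit:
servo_tool(
  rows=[
    [[0,0,0],[8.0,6.6,0],10],
    [[0,0,0],[7.0,7.7,0],10],
    [[0,0,0],[5.8,8.7,0],10],
    [[0,0,0],[4.4,9.3,0],10],
    [[0,0,0],[2.9,10.0,0],10],
    [[0,0,0],[1.5,10.3,0],10],
    [[0,0,0],[0,10.3,0],10],
    [[0,0,0],[-1.6,10.3,0],10],
  ],
)

```text
time_s: 7.15
ee_pos: [0.5757, -0.0942, 0.2226]
eef_rot: [-2.436, -1.978, 0.001]
wrist_force: [-7.1, 0.4, 6.2]
finger_gap: 0.0228
```

Emit:
servo_tool(
  rows=[
    [[0,0,0],[-3.1,9.9,0],10],
    [[0,0,0],[-4.6,9.3,0],10],
    [[0,0,0],[-5.8,8.6,0],10],
    [[0,0,0],[-7.1,7.6,0],10],
    [[0,0,0],[-8.1,6.5,0],10],
    [[0,0,0],[-8.9,5.2,0],10],
    [[0,0,0],[-9.7,3.8,0],10],
    [[0,0,0],[-10.1,2.4,0],10],
  ],
)

```text
time_s: 8.15
ee_pos: [0.6165, -0.1642, 0.2227]
eef_rot: [-2.44, -1.979, 0.001]
wrist_force: [-4.7, 1.3, 5.7]
finger_gap: 0.023
```

Steady, with low forces. I'll carry on round the driven half.

Emit:
servo_tool(
  rows=[
    [[0,0,0],[-10.3,0.8,0],10],
    [[0,0,0],[-10.4,-0.7,0],10],
    [[0,0,0],[-10.1,-2.2,0],10],
    [[0,0,0],[-9.7,-3.7,0],10],
    [[0,0,0],[-9.0,-5.1,0],10],
    [[0,0,0],[-8.2,-6.3,0],10],
    [[0,0,0],[-7.2,-7.5,0],10],
    [[0,0,0],[-6.0,-8.5,0],10],
  ],
)

```text
time_s: 9.15
ee_pos: [0.5684, -0.2248, 0.2226]
eef_rot: [-2.437, -1.976, -0.001]
wrist_force: [-6.0, 7.1, 7.8]
finger_gap: 0.0232
```

Emit:
servo_tool(
  rows=[
    [[0,0,0],[-4.6,-9.3,0],10],
    [[0,0,0],[-3.3,-9.9,0],10],
    [[0,0,0],[-1.7,-10.2,0],10],
    [[0,0,0],[-0.2,-10.4,0],10],
    [[0,0,0],[1.3,-10.2,0],10],
    [[0,0,0],[2.8,-10.0,0],10],
    [[0,0,0],[4.3,-9.5,0],10],
    [[0,0,0],[5.6,-8.7,0],10],
  ],
)

```text
time_s: 10.15
ee_pos: [0.4945, -0.205, 0.2227]
eef_rot: [2.439, 1.978, 0.004]
wrist_force: [4.5, 4.9, 3.1]
finger_gap: 0.0231
```

Emit:
servo_tool(
  rows=[
    [[0,0,0],[6.9,-7.8,0],10],
    [[0,0,0],[7.9,-6.7,0],10],
    [[0,0,0],[8.9,-5.4,0],10],
    [[0,0,0],[9.5,-4.1,0],10],
    [[0,0,0],[10.0,-2.6,0],10],
    [[0,0,0],[10.4,-1.1,0],10],
    [[0,0,0],[10.3,0.4,0],10],
    [[0,0,0],[10.2,1.9,0],10],
  ],
)

```text
time_s: 11.15
ee_pos: [0.4837, -0.1274, 0.2227]
eef_rot: [-2.439, -1.978, 0.004]
wrist_force: [-3.3, -4.5, 3.5]
finger_gap: 0.0231
```

Emit:
servo_tool(
  rows=[
    [[0,0,0],[9.8,3.5,0],10],
    [[0,0,0],[9.2,4.8,0],10],
    [[0,0,0],[8.3,6.2,0],10],
    [[0,0,0],[7.4,7.3,0],10],
    [[0,0,0],[6.2,8.3,0],10],
    [[0,0,0],[4.9,9.2,0],10],
    [[0,0,0],[3.5,9.7,0],10],
    [[0,0,0],[2.0,10.2,0],10],
  ],
)

```text
time_s: 12.15
ee_pos: [0.5516, -0.0881, 0.2226]
eef_rot: [-2.435, -1.977, 0.004]
wrist_force: [-6.3, 0.1, 7.9]
finger_gap: 0.0229
```

Emit:
servo_tool(
  rows=[
    [[0,0,0],[0.5,10.4,0],10],
    [[0,0,0],[-1.1,10.3,0],10],
    [[0,0,0],[-2.6,10.0,0],10],
    [[0,0,0],[-4.0,9.6,0],10],
    [[0,0,0],[-5.4,8.9,0],10],
    [[0,0,0],[-6.6,7.9,0],10],
    [[0,0,0],[-7.8,6.9,0],10],
    [[0,0,0],[-8.7,5.7,0],10],
  ],
)

```text
time_s: 13.15
ee_pos: [0.6136, -0.1372, 0.2227]
eef_rot: [-2.436, -1.978, -0.001]
wrist_force: [-2.8, 2.6, 6.6]
finger_gap: 0.0228
```

Emit:
servo_tool(
  rows=[
    [[0,0,0],[-9.4,4.3,0],10],
    [[0,0,0],[-10.0,2.9,0],10],
    [[0,0,0],[-10.3,1.4,0],10],
    [[0,0,0],[-10.3,-0.2,0],10],
    [[0,0,0],[-10.3,-1.6,0],10],
    [[0,0,0],[-9.8,-3.2,0],10],
    [[0,0,0],[-9.3,-4.6,0],10],
    [[0,0,0],[-8.6,-5.9,0],10],
  ],
)

```text
time_s: 14.15
ee_pos: [0.5898, -0.2133, 0.2226]
eef_rot: [-2.437, -1.977, 0.002]
wrist_force: [-5.5, 2.4, 7.1]
finger_gap: 0.0232
```

Emit:
servo_tool(
  rows=[
    [[0,0,0],[-7.5,-7.2,0],10],
    [[0,0,0],[-6.4,-8.1,0],10],
    [[0,0,0],[-5.1,-9.0,0],10],
    [[0,0,0],[-3.8,-9.7,0],10],
    [[0,0,0],[-2.3,-10.1,0],10],
    [[0,0,0],[-0.7,-10.4,0],10],
    [[0,0,0],[0.8,-10.3,0],10],
    [[0,0,0],[2.3,-10.2,0],10],
  ],
)

```text
time_s: 15.15
ee_pos: [0.5126, -0.2192, 0.2226]
eef_rot: [-2.438, -1.978, -0.002]
wrist_force: [-1.5, 3.3, 5.5]
finger_gap: 0.0227
```

Emit:
servo_tool(
  rows=[
    [[0,0,0],[3.8,-9.6,0],10],
    [[0,0,0],[5.1,-9.0,0],10],
    [[0,0,0],[6.4,-8.2,0],10],
    [[0,0,0],[7.6,-7.0,0],10],
    [[0,0,0],[8.0,-5.6,0],10],
    [[0,0,0],[6.5,-3.5,0],10],
    [[0,0,0],[4.5,-1.9,0],10],
    [[0,0,0],[2.3,-0.8,0],10],
  ],
)

```text
time_s: 16.15
ee_pos: [0.4774, -0.1682, 0.2227]
eef_rot: [2.439, 1.979, -0.001]
wrist_force: [2.0, -2.1, 2.7]
finger_gap: 0.023
```

Emit:
servo_tool(
  rows=[
    [[0,0,0],[0,0,0],10],
    [[0,0,0],[0,0,0],10],
    [[0,0,0],[0,0,0],10],
    [[0,0,0],[0,0,0],10],
  ],
)

```text
time_s: 16.65
ee_pos: [0.4773, -0.168, 0.2227]
eef_rot: [-2.44, -1.979, -0.0]
wrist_force: [3.2, 0.5, 4.4]
finger_gap: 0.0228
```

Back at the start point to within 0.2 mm. Now release and lift straight up.

Emit:
servo_tool(
  rows=[
    [[0,0,0],[0,0,0],26],
    [[0,0,0],[0,0,0],32],
    [[0,0,0],[0,0,0],44],
    [[0,0,0],[0,0,0],52],
    [[0,0,0],[0,0,0],52],
  ],
)

```text
time_s: 17.27
ee_pos: [0.4772, -0.168, 0.2225]
eef_rot: [-2.44, -1.979, 0.0]
wrist_force: [0.3, 0.0, -0.5]
finger_gap: 0.0522
```

Emit:
servo_tool(
  rows=[
    [[0,0,0],[0,0,-8],52],
    [[0,0,0],[0,0,-15],52],
    [[0,0,0],[0,0,-25],52],
    [[0,0,0],[0,0,-30],52],
    [[0,0,0],[0,0,-25],52],
    [[0,0,0],[0,0,-10],52],
    [[0,0,0],[0,0,0],52],
    [[0,0,0],[0,0,0],52],
  ],
)

```text
time_s: 18.27
ee_pos: [0.4769, -0.1678, 0.3345]
eef_rot: [-2.438, -1.978, 0.001]
wrist_force: [-0.1, -0.3, -0.2]
finger_gap: 0.0521
```

```bash
python3 - <<'E'
from h import *
s=r.state();print(s["ee_pos"],s["wrist_force"],s["finger_gap"],s["time_s"])
i=r.read_camera("wrist")[:,:,::-1]; b=r.read_camera("scene")[:,:,::-1]
cv2.imwrite("pics/end.png",np.vstack([cv2.resize(x,(400,300)) for x in(i,b)]))
h=cv2.cvtColor(np.ascontiguousarray(i),cv2.COLOR_BGR2HSV);cv2.imwrite("pics/wend.png",i)
# blue knob at rest now: same two-shot comparison
import time
j=r.read_camera("scene")[:,:,::-1]; print("scene change around crank vs start", np.abs(j.astype(int)-cv2.imread("pics/scene0.png"))[178:235,170:200].mean(), "vs prev",np.abs(j.astype(int)-b)[178:235,170:200].mean())
o=cv2.imread("pics/scene0.png");print("orange",np.abs(j.astype(int)-o)[192:240,325:365].mean())
E
```

```text
[ 0.47691065 -0.16775839  0.33447388] [-0.10862093 -0.34373848 -0.22210126] 0.05208308220577012 18.275
scene change around crank vs start 10.95438596491228 vs prev 0.6925925925925925
orange 28.801041666666666
```

View pics/end.png

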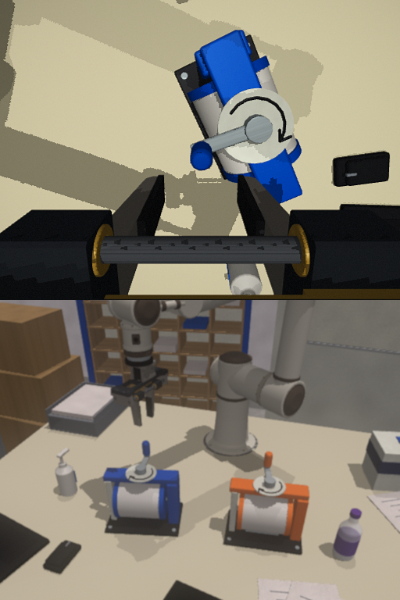

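The knob is at scene pixel (187,185) as before, the wrist view matches the one before the grasp, and the orange knob is at its old place. The image differences are only arm shadow.

```bash
python3 -c "
from station import r
print(r.finish_job())"
```

```text
the job is handed in; nothing more can be done
None
```

I turned the blue drum's crank two full turns clockwise at about 5.3 s per turn, then released the knob, lifted clear and handed the job in at about 18 s.

- **Turning:** The readings I took once a second showed wrist force below about 13 N. The grip stayed at 23 mm and the knob kept to its circle, with no sign of running away or swinging back.
- **Finish:** The gripper came back within 0.3 mm of where it took hold. After release the force was about zero, and two pictures in a row showed the crank still and the knob back at its starting pixel.
- **Orange crank:** It was not touched, and by eye it looks unchanged.
- **Check that disagreed:** The plain pixel difference against the first scene picture was not small, 11 around the blue crank and 29 around the orange one. I put this down to the arm's moved shadow, since the orange knob looked in its old place.
- **Position estimates:** The scene camera's knob and hub positions differed from the top and wrist ones by about 4 to 10 mm. I used the average of the top and wrist views.

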